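Index a picture-framing mitre saw one hole round

TASK

Set the mitre saw for the next cut: hook a fingertip under the red pull ring at the front of its swing arm, lift the spring index pin out of its hole, swing the arm one hole towards the side where the plain wooden moulding lies on the saw bed, let the pin drop fully home in that hole, and take the hand clear. Work it gently with the fingertips only: do not grip the ring or force the arm, do not swing it the other way or on to the second hole, and leave the mouldings and everything lying on the table where they are.

Things in the scene. Friction and masses are not known exactly. Their poses are not given: they have to be found in the camera images.
- saw: Hand mitre saw for picture frames, fixed on the table, no blade fitted: grey bed 160 x 540 mm, top 50 mm above the table; two-piece aluminium fence along y, 45 mm high, front face 20 mm behind the pivot. Origin: on the table under the pivot of the swing arm; x points from its front (operator's) side to its back, y left, z up. It stands turned, its front to the robot's right.
- hole_mid (a point): Middle index hole, where the pin starts. In front of the bed lies a steel quadrant plate, top 36 mm above the table, reaching 187 mm from the pivot, with five brass-rimmed index holes 165 mm from the pivot, 22.5 degrees apart; this one is straight in front (-x) of the pivot. Site: hole centre at the plate's top. x, y, z as for the saw.
- hole_left (a point): The next index hole to the left (saw +y) of the middle one. Centre at the plate's top.
- hole_right (a point): The next index hole to the right (saw -y) of the middle one. Centre at the plate's top.
- swing_arm (a joint): Angle of the dark steel arm about the vertical through the saw's origin, rad. Starts at 0, pointing to the saw's -x. Positive swings its front to the left (saw +y), negative right. Holes at 0, +-0.393, +-0.785; stops at +-0.87. With the pin lifted, about 2 N at the ring moves it; it stays where left.
- nose (a point): Front end of the swing arm, 210 mm from the pivot, 44 mm above the table. The arm is 36 mm wide, its top 49 mm above the table. It carries two pairs of upright guide rods, 83 mm in front of the pivot and 83 mm behind it, up to 203 mm above the table, and the index pin in a brass barrel (18 mm across, top 75 mm above the table).
- index_pin (a joint): Lift of the pin, m: 0 fully home, clear of the plate above 0.010, stop at 0.018 (do not pull hard on it). Spring 4.5 N down at 0, 7.5 N at the stop. Pin 8 mm, round tip, 2 mm play, 165 mm from the pivot. Let down between holes it rests on the plate (reads 0.010) and drops into the next hole swung under it; let down up to 0.015 rad off a hole it still goes in.
- ring_center (a point): Centre of the red pull ring, 101 mm above the table with the pin home, 147 mm from the pivot. Rigid, 5 mm bar, inner diameter 46 mm, fixed to the pin at its lowest point. x points along the arm to the pivot, y left, z up. It leans 45 degrees, top towards the pivot: a finger tilted 30 to 50 degrees from straight down, tip towards +x, goes through; raised, it lifts the ring.
- ring_top (a point): Middle of the ring's bar at its highest point (bar 5 mm thick). A fingertip through the ring and raised bears on its underside. Below the ring and for 30 mm towards the pivot nothing is higher than 49 mm but the pin's barrel.
- moulding_plain: Plain light-wood frame moulding, loose, 220 mm long along its y, 30 mm wide, 20 mm high, lying on the saw bed along the fence, on the left (saw +y) or on the right (-y) of the arm: it shows which way to swing. Origin: centre of its underside.
- moulding_black: Black frame moulding, loose, of the same size and lying in the same way on the other side. Origin: centre of its underside.
- ink_jar: Black ink jar with a paper label, 70 mm across, 61 mm high, loose, standing on the table. Origin: centre of its underside.
- paint_bottle: Small red paint bottle with a black cap, 36 mm across, 104 mm high, loose, standing. Origin: centre of its underside.
- brayer: Ink roller with a burgundy handle: 210 mm long along its x (roller 90 mm wide at +x), 32 mm high, loose, lying. Origin: on the table, near the middle of its length.
- gouge: Lino gouge with a burgundy bulb handle, 117 mm long along its x, 24 mm high, loose, lying. Origin: on the table under the handle.
- lino_block: Carved grey lino on a wooden block, 100 x 140 x 21 mm, loose, lying flat. Origin: centre of its underside.
- corner_clamp: Orange L-shaped frame corner clamp, legs 130 mm, 30 mm high, loose, lying. Origin: on its underside, in the middle of one leg.
Not all that is in view belongs to the job. Leave any purple, turquoise or yellow look-alike of the moulding_plain alone.

How it is judged:
By the outcome, as a careful person would: the job done as asked, in the order asked, and still so for the second after the job is handed in, with the robot touching nothing.
It also fails if it takes over 51 s, if anything falls off the work surface, if the arm or the gripper's body presses on something with over 40 N, if the wrist force passes 120 N, or if a joint passes its speed limit or range.

ROBOT

A 7-joint arm with a two-finger parallel gripper is mounted at the origin on the work surface. World frame = base frame: x ahead of the robot, y to its left, z up, the work surface at z = 0. Lengths are in m, angles in rad, forces in N, time in s.
With the tool pointing down it reaches from about 0.4 to 0.875 m from the base axis. Payload 19.3 kg.
Tool frame: the origin (TCP) lies midway between the tips of the shut fingers; the grasp point (between the pads) lies 19 mm behind it; z points along the fingers, y is the line along which they close (so a half turn about z gives the same grasp; the last joint's range is limited). The gripper opens to 85 mm and grips with 20 to 120 N. Pads are 22 mm wide; open, the fingers measure 114 mm over their backs; the gripper's body (76 mm by 85 mm) begins 54 mm behind the grasp point. The pads swing forward as they close: fully open they stand 13 mm farther back than shut.
Start: joints at [-0.07, 0.521, -0.036, 1.599, 0.021, 1.021, -0.113], TCP at [0.625, -0, 0.231] pointing down, gripper open.
Joint ranges: [-2.91, 2.91], [-0.3, 2.13], [-1.5, 1.42], [0.17, 2.43], [-1.26, 4.41], [0.16, 1.93], [-2.52, 2.52]. Speed limits (rad/s): [1.89, 1.89, 2.39, 2.39, 3.01, 3.01, 3.01].

INTERFACE

Orientations are given as [roll, pitch, yaw] about the fixed x, y, z axes, in that order (R = Rz(yaw) Ry(pitch) Rx(roll)).
In Python, from workcell import bot gives the robot as it stands.
- The arm moves only by the tool move_arm, never from a script. Its argument "series" is a list of rows, each a list of 3 entries, a list of its own where there are three numbers: the shift along the tool's x, y, z in cm, then the turn, a rotation vector about the tool's x, y, z in rad, then the opening in per cent of the stroke, from 0 (shut) to 100 (fully open). A call has 1 to 20 rows; each row is the pose to reach, as a shift and turn from the pose commanded when the call began, along the tool's axes at that moment; what a row does not reach only later rows make up. A row lasts 1/12 s, in which the tool goes at most 41.7 mm and 7.16 degrees, less where a joint would pass 70% of its speed; a pose out of reach is approached as far as the arm can. A call with a gripper value outside its range is refused whole. The fingers move at their own pace and stop on an object; "squeeze" is the grip in N (left out, the last holds). Time passes only in rows, so rows that repeat a pose let the fingers close. It gives the time, the measured TCP pose, the force, the opening and the grip force at its end, in the units of the state.
- bot.observe(): the state, without advancing time (a new reading comes with each control period).
- bot.grab_frame(name): name is "scene" or "side" or "wrist"; returns (picture, depth): 480x640x3 uint8, red, green, blue; 480x640 float32, m along the optical axis (not along the pixel's ray), 0 where there is no reading.
- bot.camera_params(name): a dict with "fovy" (degrees; the focal length in pixels is half the picture's height over the tangent of half this angle, whatever the lens; pixels are square), "cx", "cy" (the principal point, pixels), "dist_coeffs" ([k1, k2, p1, p2, k3] as OpenCV has them; the pictures are not rectified), "R" (3x3) and "t" (3): a world point X has camera coordinates R X + t; the wrist camera has in their place "tool_from_camera" (4x4, takes a point from camera to tool coordinates, whose origin is the TCP and whose axes are the flange's). Camera axes: x right, y down, z forward; pixel columns grow to the right and rows downward; lengths in m; the calibration is good to about 2 mm. A picture is of the moment at which its call begins: read the wrist's pose just before it. camera_params takes no time and is no camera call.
- bot.job_done(): hands the job in; it is judged then, once.
Trained networks look in the newest picture that a camera, given by its name, has taken for a name from the list of things; names that differ only in an ending like _2 or _b are one class to them, and where a whole thing is asked for, a point or a joint stands for the part that bears it (a point fixed in the world has none). Each returns a list of dicts, best first, with "conf" (0 to 1); they miss things now and then, are a little off and sometimes report something else, mostly with a low value. They report only what shows in the picture. A call takes as long as a camera call. They do not tell look-alikes from the thing itself.
- bot.find_in(camera, thing): "bbox" ([left, top, right, bottom] in pixels, round what is visible of it).
- bot.trace(camera, thing): "mask" (480x640 bool, what is visible of it) and "bbox" ([left, top, right, bottom] in pixels, round what is visible of it).
The state is a dict: "clock": time; "qpos": joint angles; "qd": joint speeds; "joint_efforts": joint torques, N m; "position": TCP position; "tool_rot": TCP orientation; "force": force on the tool from outside, world axes, zero at the start; "moment": the same for the moment, N m; "grip_width": finger opening in m; "finger_force": force on a finger pad.
Only numpy, scipy, OpenCV 4.12 (cv2) and the standard library are available. Lean on these libraries where they do the work, as an engineer would, in place of code of your own. Each camera call takes 0.05 s, during which the arm holds its last target. There are 200 camera calls.

## Working session

There is one attempt and no reset: what is moved stays moved. The work goes in short steps, Python scripts to look and compute and a tool call to move; the robot and the scene stay as the last step left them, time stands still between calls to the robot, and variables do not carry over. Pictures are saved under pics/ and viewed, at most 10 in all, crops included, and the job is handed in when it is done.

Besides the shell and the picture viewer there is one more tool, called after "Request:" in YAML: its name, and indented under it one key for each argument. move_arm: Moves the arm, as the interface text tells. Its arguments: {"type":"object","properties":{"series":{"type":"array"},"squeeze":{"type":"number"}},"required":["series"]}

```bash
mkdir -p pics
cat > h.py <<'E'
import numpy as np, cv2
from workcell import bot
from scipy.spatial.transform import Rotation as Ro
def K(p):
    f=240/np.tan(np.radians(p['fovy'])/2)
    return np.array([[f,0,p['cx']],[0,f,p['cy']],[0,0,1.]]),np.array(p['dist_coeffs'],float)
def extr(n):
    p=bot.camera_params(n)
    if n!='wrist': return np.array(p['R']),np.array(p['t'])
    s=bot.observe(); T=np.eye(4); T[:3,:3]=Ro.from_euler('xyz',s['tool_rot']).as_matrix() ; T[:3,3]=s['position']
    M=np.linalg.inv(T@np.array(p['tool_from_camera'])); return M[:3,:3],M[:3,3]
def world(n,uv,d,E=None):
    p=bot.camera_params(n);k,dc=K(p);R,t=E or extr(n)
    q=cv2.undistortPoints(np.array(uv,float).reshape(-1,1,2),k,dc).reshape(-1,2)
    X=np.c_[q,np.ones(len(q))]*np.array(d,float).reshape(-1,1)
    return (X-t)@R
def proj(n,X,E=None):
    p=bot.camera_params(n);k,dc=K(p);R,t=E or extr(n)
    return cv2.projectPoints(np.array(X,float).reshape(-1,3),cv2.Rodrigues(R)[0],t,k,dc)[0].reshape(-1,2)
def save(n,im): cv2.imwrite(f'pics/{n}.png',im[:,:,::-1])
E
python3 - <<'E'
from h import *
print(bot.observe())
for n in ['scene','side','wrist']:
    E=extr(n);im,d=bot.grab_frame(n);save(n+'0',im);np.savez(n+'0.npz',d=d,R=E[0],t=E[1])
    for th in ['saw','swing_arm','ring_center','moulding_plain','moulding_black']:
        r=bot.trace(n,th)
        for o in r[:2]:
            m=o['mask']&(d>0);v,u=np.nonzero(m)
            X=world(n,np.c_[u,v],d[m],E) if len(u) else np.zeros((1,3))
            print(n,th,round(o['conf'],2),np.round(o['bbox']),np.median(X,0).round(3),X.min(0).round(3),X.max(0).round(3))
E
```

```text
{'clock': 0.0, 'qpos': array([-0.07020867,  0.52206192, -0.03633438,  1.59999104,  0.02123347,
        1.02108734, -0.11280655]), 'qd': array([ 0.00309757, -0.00059207, -0.00026505,  0.00106623,  0.00088895,
       -0.00098934,  0.00077152]), 'joint_efforts': array([-4.24098413e-03, -9.27110124e+01,  1.97758444e+00, -3.69928443e+01,
        1.76317629e-02,  8.19846697e-03, -6.58496788e-05]), 'position': array([ 6.24669236e-01, -3.61664264e-05,  2.30701880e-01]), 'tool_rot': array([-3.14043587e+00,  1.07091062e-04,  1.57081178e+00]), 'force': array([ 0.27375842, -0.64187605,  0.39496959]), 'moment': array([-0.02496328, -0.03046594,  0.02282418]), 'finger_force': 0.0, 'grip_width': 0.08540086883433887}
scene saw 0.79 [264. 150. 468. 273.] [0.595 0.116 0.048] [ 0.261 -0.032 -0.007] [0.842 0.5   0.397]
scene swing_arm 0.6 [331. 149. 387. 268.] [0.583 0.087 0.084] [ 0.451 -0.031 -0.004] [0.63  0.487 0.305]
scene ring_center 0.72 [335. 229. 351. 247.] [0.574 0.018 0.087] [0.525 0.009 0.029] [0.606 0.097 0.107]
scene ring_center 0.16 [330. 147. 390. 267.] [0.58  0.086 0.085] [ 0.432 -0.032 
[... 615 characters left out ...]
67 0.379 0.016] [ 0.168  0.325 -0.002] [0.374 0.436 0.024]
side moulding_plain 0.86 [214. 207. 283. 247.] [0.401 0.153 0.064] [0.299 0.126 0.048] [0.517 0.19  0.073]
side moulding_black 0.81 [306. 169. 362. 199.] [0.737 0.201 0.064] [0.608 0.18  0.047] [0.825 0.229 0.074]
wrist saw 0.62 [  0.   4. 583. 242.] [0.587 0.101 0.051] [ 0.326 -0.036 -0.   ] [0.856 0.177 0.206]
wrist swing_arm 0.93 [158.   1. 309. 243.] [0.582 0.086 0.115] [ 0.488 -0.047 -0.   ] [0.612 0.168 0.206]
wrist moulding_plain 0.97 [  2.   0. 192.  58.] [0.427 0.158 0.064] [0.351 0.136 0.049] [0.521 0.175 0.074]
wrist moulding_plain 0.74 [ 58. 220.  96. 380.] [ 0.349 -0.108  0.018] [ 0.302 -0.229 -0.001] [0.559 0.012 0.292]
```

Run:
```python
import cv2,numpy as np
a=cv2.imread('pics/scene0.png')[110:310,170:490]
b=cv2.imread('pics/side0.png')[130:290,120:400]
w=cv2.imread('pics/wrist0.png')
a=cv2.resize(a,(480,300));b=cv2.resize(b,(525,300))[:, :320]
b=cv2.resize(cv2.imread('pics/side0.png')[135:285,190:390],(400,300)) 
t=np.zeros((600,800,3),np.uint8)
t[:300,:400]=a[:,60:460];t[:300,400:]=b
t[300:,:400]=cv2.resize(w,(400,300))
t[300:,400:]=cv2.resize(w[0:260,110:457],(400,300))
cv2.imwrite('pics/m0.png',t)
```

```text
(no output)
```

View pics/m0.png

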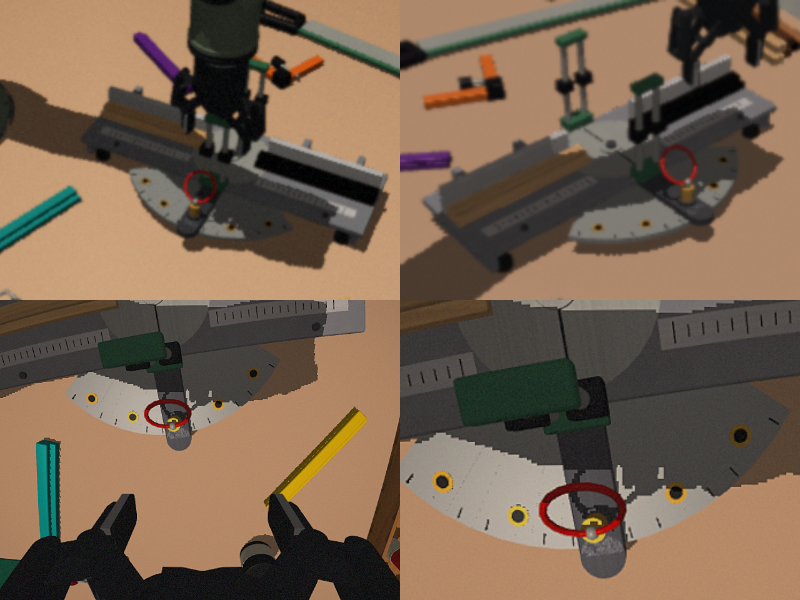

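The plain wood moulding lies on the saw's left (+y, world −x; wrist picture top left), and the black one on the other side. In the wrist picture the ring is at about (268,182). Next I'll measure the holes and ring.

```bash
cat > meas.py <<'E'
from h import *
from scipy.optimize import least_squares
def ray(n,uv,z,E):
    a=world(n,uv,np.ones(len(uv)),E);c=-E[0].T@E[1]
    return c+(a-c)*((z-c[2])/(a-c)[:,2])[:,None]
E
python3 - <<'E'
from meas import *
im=cv2.imread('pics/wrist0.png');f=np.load('wrist0.npz');E=(f['R'],f['t']);d=f['d']
hsv=cv2.cvtColor(im,cv2.COLOR_BGR2HSV)
roi=np.zeros(im.shape[:2],bool);roi[40:250,90:470]=1
br=(hsv[...,0]>18)&(hsv[...,0]<34)&(hsv[...,1]>150)&(hsv[...,2]>70)&roi
br=cv2.dilate(br.astype(np.uint8),np.ones((3,3)))
n,l,s,c=cv2.connectedComponentsWithStats(br)
C=[]
for i in range(1,n):
    if s[i,4]>40: print(s[i],c[i],ray('wrist',c[i:i+1],.036,E).round(4))
red=((hsv[...,0]<8)|(hsv[...,0]>172))&(hsv[...,1]>150)&(hsv[...,2]>60)&roi
n,l,s,c=cv2.connectedComponentsWithStats(red.astype(np.uint8));i=1+s[1:,4].argmax();m=(l==i)
print('ring',s[i],c[i])
v,u=np.nonzero(m&(d>0));X=world('wrist',np.c_[u,v],d[v,u],E)
k=(X[:,2]>.075)&(X[:,2]<.13);X=X[k]
print(len(X),X.min(0),X.max(0),X.mean(0))
np.save('ringpx.npy',np.argwhere(m)[:,::-1])
E
```

```text
[395 107  21  21 273] [404.72527473 117.17582418] [[0.6957 0.0794 0.036 ]]
[137 148  20  20 272] [146.82352941 157.27573529] [[0.4642 0.0461 0.036 ]]
[339 157  20  20 253] [348.82608696 166.50592885] [[0.6476 0.0363 0.036 ]]
[203 177  19  20 258] [212.10852713 186.6627907 ] [[0.5223 0.0184 0.036 ]]
[266 184  23  16 222] [277.0990991  191.72072072] [[0.5822 0.0134 0.036 ]]
[268 201  21  10 121] [278.76033058 206.2892562 ] [[ 5.832e-01 -4.000e-04  3.600e-02]]
ring [ 231  158   75   48 1027] [267.92989289 179.47224927]
1018 [0.55756649 0.01286296 0.07554238] [0.61139683 0.05332334 0.12388585] [0.58474326 0.03598566 0.10716763]
```

Run:
```python
from meas import *
H=np.array([[.4642,.0461],[.5223,.0184],[.6476,.0363],[.6957,.0794]]);a=np.radians([45,22.5,-22.5,-45])
# saw coords: (-.165cos a, .165 sin a)
S=np.c_[-.165*np.cos(a),.165*np.sin(a)]
def tf(p,S): c,s=np.cos(p[2]),np.sin(p[2]);return S@np.array([[c,s],[-s,c]])+p[:2]
r=least_squares(lambda p:(tf(p,S)-H).ravel(),[.56,.17,1.7])
p=r.x;print(p,(r.fun*1000).round(1));np.save('saw.npy',p)
rc=np.append(tf(p,np.array([[-.147,0]]))[0],.101);print('ring_center',rc)
xs=np.array([np.cos(p[2]),np.sin(p[2]),0]);ys=np.array([-xs[1],xs[0],0])
q=np.array([1,0,1])/2**.5;th=np.linspace(0,6.28,60)
P=rc+.0255*(np.outer(np.cos(th),ys)+np.outer(np.sin(th),(xs+[0,0,1])/2**.5))
f=np.load('wrist0.npz');uv=proj('wrist',P,(f['R'],f['t']));print('pred bbox',uv.min(0),uv.max(0))
tz=(xs*np.sin(np.radians(45))-np.array([0,0,1])*np.cos(np.radians(45)));ty=-ys;tx=np.cross(ty,tz)
Rt=np.c_[tx,ty,tz];s=bot.observe();R0=Ro.from_euler('xyz',s['tool_rot']).as_matrix()
print('rotvec',Ro.from_matrix(R0.T@Rt).as_rotvec())
for k in(-.08,0,.025):
    g=rc+tz*k;print(k,g,R0.T@(g-s['position'])*100)
```

```text
[0.56333205 0.17824129 1.7133601 ] [ 0.2  0.1  0.2 -0.  -0.1  0.  -0.3 -0.1]
ring_center [0.58421801 0.03273261 0.101     ]
pred bbox [233.25290905 161.1422948 ] [303.01659942 202.03981359]
rotvec [ 0.05600214  0.78406018 -0.13518382]
-0.08 [ 0.59225534 -0.02326204  0.15756854] [-2.32224816 -3.27383981  7.37336664]
0 [0.58421801 0.03273261 0.101     ] [ 3.27730743 -4.07780753 13.03009831]
0.025 [0.58170634 0.05023094 0.08332233] [ 5.02716855 -4.32904744 14.79782695]
```

Request:
move_arm:
  series:
    - [[-2,-1.5,1],[0.02,0.25,-0.04],0]
    - [[-3,-3,3],[0.04,0.5,-0.09],0]
    - [[-2.32,-3.27,6],[0.056,0.784,-0.135],0]
    - [[-2.32,-3.27,7.37],[0.056,0.784,-0.135],0]
    - [[-2.32,-3.27,7.37],[0.056,0.784,-0.135],0]
    - [[-2.32,-3.27,7.37],[0.056,0.784,-0.135],0]
    - [[-2.32,-3.27,7.37],[0.056,0.784,-0.135],0]
    - [[-2.32,-3.27,7.37],[0.056,0.784,-0.135],0]
    - [[-2.32,-3.27,7.37],[0.056,0.784,-0.135],0]
    - [[-2.32,-3.27,7.37],[0.056,0.784,-0.135],0]
    - [[-2.32,-3.27,7.37],[0.056,0.784,-0.135],0]
    - [[-2.32,-3.27,7.37],[0.056,0.784,-0.135],0]

```text
clock: 1.9
position: [0.5925, -0.0219, 0.1587]
tool_rot: [3.14, -0.783, 1.717]
force: [0.0, -0.8, 0.6]
grip_width: 0.0
finger_force: 0.0
```

```bash
cat > look.py <<'E'
from meas import *
import sys
def saw():
    p=np.load('saw.npy');xs=np.array([np.cos(p[2]),np.sin(p[2]),0]);return p,xs,np.array([-xs[1],xs[0],0])
def ringpts(a=0,lift=0,n=72):
    p,xs,ys=saw();ax=xs*np.cos(a)-ys*np.sin(a);ay=ys*np.cos(a)+xs*np.sin(a)
    rc=np.array([p[0],p[1],.101+lift])-.147*ax;th=np.linspace(0,2*np.pi,n)
    return rc,ax,ay,rc+.0255*(np.outer(np.cos(th),ay)+np.outer(np.sin(th),(ax+[0,0,1])/2**.5))
def shot(n,tag,a=0,lift=0,draw=True):
    s=bot.observe();E=extr(n);im,d=bot.grab_frame(n);np.savez(tag+'.npz',d=d,R=E[0],t=E[1]);save(tag+'_raw',im)
    uv=proj(n,ringpts(a,lift)[3],E)
    if draw: 
        im=im.copy();cv2.polylines(im,[np.round(uv).astype(int)],True,(0,255,0),1)
    save(tag,im);return uv,s,im
E
python3 - <<'E'
from look import *
uv,s,im=shot('wrist','w1');print(uv.min(0),uv.max(0))
print({k:np.round(s[k],3) for k in('position','tool_rot','qpos')})
rc,ax,ay,_=ringpts();R=Ro.from_euler('xyz',s['tool_rot']).as_matrix();print('rc in tool cm',R.T@(rc-s['position'])*100)
E
```

```text
[283.17082246 212.8141493 ] [363.14097463 287.76934514]
{'position': array([ 0.593, -0.022,  0.159]), 'tool_rot': array([ 3.14 , -0.783,  1.717]), 'qpos': array([ 0.532,  0.818, -0.384,  1.559, -0.487,  1.163,  0.643])}
rc in tool cm [-0.15046224 -0.04432954  7.98751306]
```

View pics/w1.png

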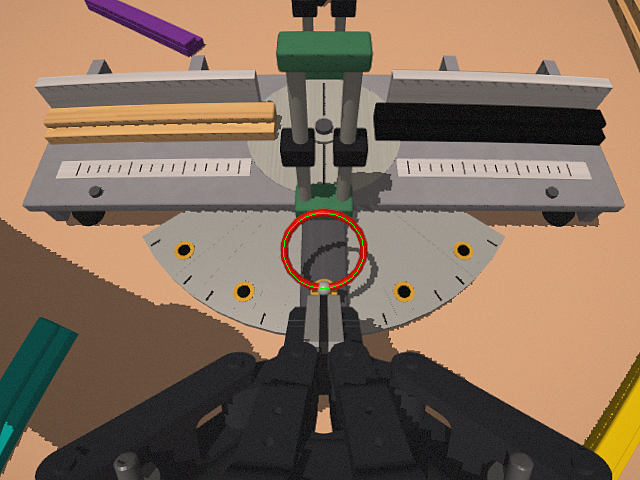

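Request:
move_arm:
  series:
    - [[-0.15,0,2],[0,0,0],0]
    - [[-0.15,0,4],[0,0,0],0]
    - [[-0.15,0,5.5],[0,0,0],0]
    - [[-0.15,0,6.5],[0,0,0],0]
    - [[-0.15,0,7.5],[0,0,0],0]
    - [[-0.15,0,8.5],[0,0,0],0]
    - [[-0.15,0,9.3],[0,0,0],0]
    - [[-0.15,0,10],[0,0,0],0]
    - [[-0.15,0,10.2],[0,0,0],0]
    - [[-0.15,0,10.2],[0,0,0],0]
    - [[-0.15,0,10.2],[0,0,0],0]

```text
clock: 2.87
position: [0.5824, 0.0468, 0.0845]
tool_rot: [3.141, -0.785, 1.713]
force: [0.6, 0.1, -0.1]
grip_width: -0.0001
finger_force: 0.0
```

Run:
```python
from look import *
uv,s,im=shot('wrist','w2',draw=False)
uv2,_,im2=shot('side','s2',draw=False)
print({k:np.round(s[k],4) for k in('clock','position','tool_rot','force')})
rc,ax,ay,_=ringpts();R=Ro.from_euler('xyz',s['tool_rot']).as_matrix();print('rc in tool cm',R.T@(rc-s['position'])*100)
c=uv2.mean(0).astype(int);w=cv2.resize(im[150:390,210:430],(400,436))
t=np.zeros((436,800,3),np.uint8);t[:,:400]=w;t[:400,400:]=cv2.resize(im2[c[1]-40:c[1]+40,c[0]-40:c[0]+40],(400,400))
save('m2',t)
```

```text
{'clock': np.float64(2.8667), 'position': array([0.5824, 0.0468, 0.0845]), 'tool_rot': array([ 3.1414, -0.7851,  1.713 ]), 'force': array([ 0.6427,  0.0523, -0.1227])}
rc in tool cm [ 0.16281563 -0.01877533 -2.16770884]
```

View pics/m2.png

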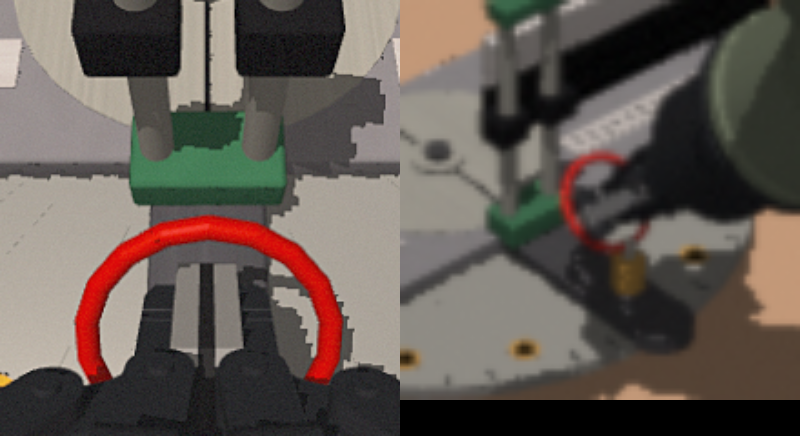

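The tip is through the ring, centred, with no contact. Next I'll raise it to make contact.

Request:
move_arm:
  series:
    - [[0.2,0,0],[0,0,0],0]
    - [[0.4,0,0],[0,0,0],0]
    - [[0.6,0,0],[0,0,0],0]
    - [[0.8,0,0],[0,0,0],0]
    - [[1.0,0,0],[0,0,0],0]
    - [[1.1,0,0],[0,0,0],0]
    - [[1.1,0,0],[0,0,0],0]
    - [[1.1,0,0],[0,0,0],0]

```text
clock: 3.63
position: [0.5811, 0.0548, 0.0922]
tool_rot: [-3.142, -0.785, 1.713]
force: [0.6, 0.2, -0.2]
grip_width: 0.0003
finger_force: 0.0
```

Request:
move_arm:
  series:
    - [[0.1,0,-0.1],[0,0,0],0]
    - [[0.2,0,-0.2],[0,0,0],0]
    - [[0.3,0,-0.3],[0,0,0],0]
    - [[0.4,0,-0.4],[0,0,0],0]
    - [[0.4,0,-0.4],[0,0,0],0]
    - [[0.4,0,-0.4],[0,0,0],0]

```text
clock: 4.13
position: [0.5812, 0.0545, 0.0977]
tool_rot: [-3.142, -0.785, 1.713]
force: [1.0, -2.0, -5.5]
grip_width: 0.0
finger_force: 2.6
```

```bash
cat > ringfit.py <<'E'
from look import *
def fit(n,tag,a0=0,l0=0.005,z=True):
    """fit swing and lift from the red ring pixels"""
    uv,s,im=shot(n,tag,draw=False);f=np.load(tag+'.npz');E=(f['R'],f['t'])
    hsv=cv2.cvtColor(im,cv2.COLOR_RGB2HSV);red=((hsv[...,0]<8)|(hsv[...,0]>172))&(hsv[...,1]>150)&(hsv[...,2]>50)
    px=np.argwhere(red)[:,::-1].astype(float);g=proj(n,ringpts(a0,l0)[3],E)
    px=px[(px>g.min(0)-25).all(1)&(px<g.max(0)+25).all(1)]
    from scipy.spatial import cKDTree
    r=least_squares(lambda p:cKDTree(proj(n,ringpts(p[0],p[1]/10,360)[3],E)).query(px)[0],[a0,l0*10],loss='soft_l1',diff_step=1e-3,x_scale=[.05,.05])
    o=(r.x[0],r.x[1]/10);print(n,'npx',len(px),'swing %.4f lift %.4f'%o,'res %.2f'%np.median(np.abs(r.fun)));
    return o,s,im,proj(n,ringpts(*o)[3],E)
E
python3 - <<'E'
from ringfit import *
o,s,im,g=fit('wrist','w3')
print(s['position'],s['force'],s['clock'])
E
```

```text
wrist npx 2379 swing -0.0008 lift 0.0022 res 3.17
[0.58116876 0.05449456 0.09766072] [ 0.99142706 -2.00492047 -5.51018655] 4.1333
```

Request:
move_arm:
  series:
    - [[0.12,0,-0.12],[0,0,0],0]
    - [[0.24,0,-0.24],[0,0,0],0]
    - [[0.36,0,-0.36],[0,0,0],0]
    - [[0.48,0,-0.48],[0,0,0],0]
    - [[0.6,0,-0.6],[0,0,0],0]
    - [[0.7,0,-0.7],[0,0,0],0]
    - [[0.8,0,-0.8],[0,0,0],0]
    - [[0.86,0,-0.86],[0,0,0],0]
    - [[0.86,0,-0.86],[0,0,0],0]
    - [[0.86,0,-0.86],[0,0,0],0]

```text
clock: 5.02
position: [0.5811, 0.0547, 0.1099]
tool_rot: [-3.141, -0.785, 1.713]
force: [1.1, -3.7, -6.4]
grip_width: -0.0002
finger_force: 4.1
```

Run:
```python
from ringfit import *
o,s,im,g=fit('wrist','w4',0,.013)
print(s['position'],s['force'],s['clock'])
cv2.polylines(im:=im.copy(),[np.round(g).astype(int)],True,(0,255,0),1)
save('w4c',cv2.resize(im[130:400,180:460],(560,540)))
# swing waypoints in current tool frame
p,xs,ys=saw();R=Ro.from_euler('xyz',s['tool_rot']).as_matrix();P=s['position'];c=np.array([p[0],p[1],0])
for a in (.1,.2,.3,.36,.3927):
    Q=Ro.from_rotvec([0,0,-a]).as_matrix();print(a,(R.T@(Q@(P-c)+c-P)*100).round(2),Ro.from_matrix(R.T@Q@R).as_rotvec().round(4))
```

```text
wrist npx 2364 swing -0.0005 lift 0.0144 res 3.19
[0.58110638 0.05469729 0.10993054] [ 1.11840239 -3.69474941 -6.37810859] 5.0167
0.1 [ 0.04 -1.25  0.04] [-0.0707  0.      0.0707]
0.2 [ 0.17 -2.48  0.17] [-0.1414  0.      0.1415]
0.3 [ 0.39 -3.69  0.39] [-0.2121  0.      0.2122]
0.36 [ 0.56 -4.4   0.56] [-0.2545  0.      0.2546]
0.3927 [ 0.67 -4.78  0.67] [-0.2776  0.      0.2777]
```

View pics/w4c.png

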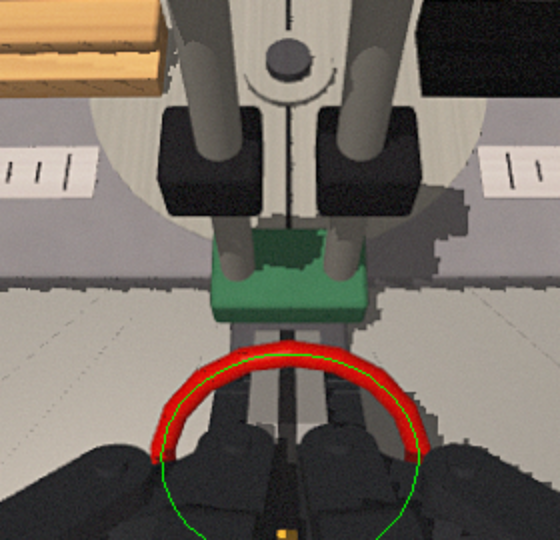

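Request:
move_arm:
  series:
    - [[0,-0.12,0],[-0.007,0,0.007],0]
    - [[0,-0.31,0],[-0.018,0,0.018],0]
    - [[0.01,-0.5,0.01],[-0.028,0,0.028],0]
    - [[0.02,-0.75,0.02],[-0.042,0,0.042],0]
    - [[0.03,-1.0,0.03],[-0.057,0,0.057],0]
    - [[0.04,-1.25,0.04],[-0.071,0,0.071],0]
    - [[0.06,-1.5,0.06],[-0.085,0,0.085],0]
    - [[0.08,-1.75,0.08],[-0.099,0,0.099],0]
    - [[0.11,-2.0,0.11],[-0.113,0,0.113],0]
    - [[0.14,-2.25,0.14],[-0.127,0,0.127],0]
    - [[0.17,-2.48,0.17],[-0.141,0,0.141],0]
    - [[0.17,-2.48,0.17],[-0.141,0,0.141],0]

```text
clock: 6.07
position: [0.5553, 0.0537, 0.11]
tool_rot: [-3.14, -0.786, 1.511]
force: [0.2, -3.1, -7.0]
grip_width: -0.0003
finger_force: 3.7
```

Run:
```python
from ringfit import *
o,s,im,g=fit('wrist','w5',.19,.014)
o,_,im2,g=fit('scene','s5',.19,.014)
print(s['position'],s['force'],s['clock'])
```

```text
wrist npx 2367 swing 0.2061 lift 0.0144 res 3.20
scene npx 27 swing 0.2064 lift 0.0124 res 0.42
[0.55527265 0.05372715 0.10999582] [ 0.18852956 -3.10557793 -7.01158385] 6.0667
```

Request:
move_arm:
  series:
    - [[0,-0.12,0],[-0.007,0,0.007],0]
    - [[0,-0.31,0],[-0.018,0,0.018],0]
    - [[0.01,-0.5,0.01],[-0.028,0,0.028],0]
    - [[0.02,-0.75,0.02],[-0.042,0,0.042],0]
    - [[0.03,-1.0,0.03],[-0.057,0,0.057],0]
    - [[0.04,-1.25,0.04],[-0.071,0,0.071],0]
    - [[0.06,-1.5,0.06],[-0.085,0,0.085],0]
    - [[0.08,-1.75,0.08],[-0.099,0,0.099],0]
    - [[0.11,-2.0,0.11],[-0.113,0,0.113],0]
    - [[0.14,-2.2,0.14],[-0.125,0,0.125],0]
    - [[0.15,-2.3,0.15],[-0.131,0,0.131],0]
    - [[0.15,-2.3,0.15],[-0.131,0,0.131],0]
    - [[0.15,-2.3,0.15],[-0.131,0,0.131],0]

```text
clock: 7.25
position: [0.533, 0.0573, 0.11]
tool_rot: [-3.141, -0.786, 1.329]
force: [-2.5, -2.0, -7.1]
grip_width: 0.0002
finger_force: 3.7
```

Run:
```python
from ringfit import *
o,s,im,g=fit('wrist','w6',.39,.014)
o,_,im2,g=fit('scene','s6',.39,.014)
o,_,im2,g=fit('side','d6',.39,.014)
print(s['position'],s['force'],s['clock'],s['tool_rot'])
```

```text
wrist npx 2349 swing 0.3875 lift 0.0144 res 3.15
scene npx 50 swing 0.3920 lift 0.0117 res 0.38
side npx 22 swing 0.3878 lift 0.0143 res 0.37
[0.53297619 0.0572825  0.109991  ] [-2.4753788  -1.9871937  -7.08220242] 7.25 [-3.14069971 -0.78562707  1.32853425]
```

Request:
move_arm:
  series:
    - [[0,-0.05,0],[-0.003,0,0.003],0]
    - [[0,-0.05,0],[-0.003,0,0.003],0]
    - [[-0.12,-0.05,0.12],[-0.003,0,0.003],0]
    - [[-0.24,-0.05,0.24],[-0.003,0,0.003],0]
    - [[-0.36,-0.05,0.36],[-0.003,0,0.003],0]
    - [[-0.48,-0.05,0.48],[-0.003,0,0.003],0]
    - [[-0.6,-0.05,0.6],[-0.003,0,0.003],0]
    - [[-0.6,-0.05,0.6],[-0.003,0,0.003],0]

```text
clock: 8.07
position: [0.533, 0.0572, 0.1012]
tool_rot: [-3.141, -0.785, 1.324]
force: [1.7, -3.0, -6.5]
grip_width: 0.0001
finger_force: 3.2
```

Run:
```python
from ringfit import *
o,s,im,g=fit('wrist','w7',.39,.005)
print(s['position'],s['force'],s['clock'],s['tool_rot'])
```

```text
wrist npx 2359 swing 0.3857 lift 0.0057 res 3.17
[0.53295319 0.05722016 0.1012342 ] [ 1.70982518 -2.96937139 -6.52427376] 8.0667 [-3.1412124  -0.78545412  1.32377212]
```

The pin is in the hole (lift about 5.7 mm with spring force on the finger), so I'll lower it the rest of the way and unload.

Request:
move_arm:
  series:
    - [[-0.12,0,0.12],[0,0,0],0]
    - [[-0.24,0,0.24],[0,0,0],0]
    - [[-0.36,0,0.36],[0,0,0],0]
    - [[-0.48,0,0.48],[0,0,0],0]
    - [[-0.65,0,0.48],[0,0,0],0]
    - [[-0.9,0,0.48],[0,0,0],0]
    - [[-1.2,0,0.48],[0,0,0],0]
    - [[-1.4,0,0.48],[0,0,0],0]
    - [[-1.5,0,0.48],[0,0,0],0]
    - [[-1.5,0,0.48],[0,0,0],0]

```text
clock: 8.95
position: [0.531, 0.0501, 0.0874]
tool_rot: [-3.141, -0.785, 1.324]
force: [-0.3, 0.4, 0.6]
grip_width: 0.0001
finger_force: 0.0
```

Run:
```python
from ringfit import *
o,s,im,g=fit('wrist','w8',.39,.0)
o2,_,im2,g2=fit('side','d8',.39,.0)
o3,_,im3,g3=fit('scene','s8',.39,.0)
print(s['position'],s['force'],s['clock'],s['tool_rot'])
R=Ro.from_euler('xyz',s['tool_rot']).as_matrix()
for a in(.3927,o[0]): print('rc in tool cm',R.T@(ringpts(a,0)[0]-s['position'])*100)
im=im.copy();cv2.polylines(im,[np.round(g).astype(int)],True,(0,255,0),1);save('w8c',cv2.resize(im[130:400,180:460],(560,540)))
```

```text
wrist npx 3138 swing 0.3856 lift 0.0005 res 3.25
side npx 17 swing 0.3877 lift 0.0004 res 0.36
scene npx 50 swing 0.3850 lift -0.0010 res 0.39
[0.53102178 0.05005876 0.0873608 ] [-0.28190009  0.43406644  0.59724034] 8.95 [-3.14107638 -0.7853649   1.32368751]
rc in tool cm [-0.08266864 -0.04802625 -2.01144888]
rc in tool cm [-0.08263169  0.05577699 -2.01146553]
```

View pics/w8c.png

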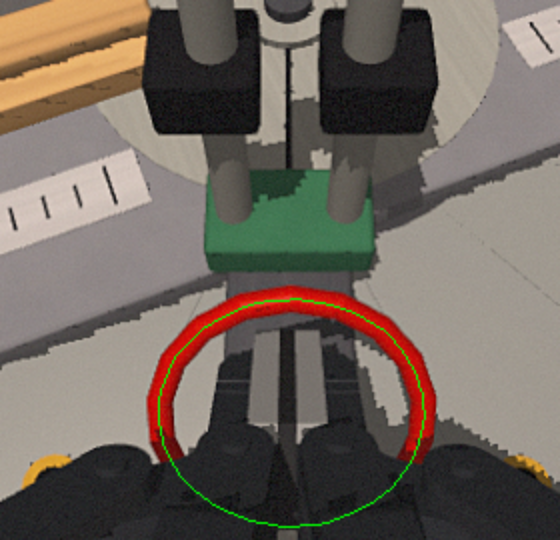

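The pin is home and the finger is free and centred in the ring. Now I'll withdraw along the finger axis.

Request:
move_arm:
  series:
    - [[-0.05,0,-0.5],[0,0,0],0]
    - [[-0.05,0,-1.2],[0,0,0],0]
    - [[-0.05,0,-2.0],[0,0,0],0]
    - [[-0.05,0,-3.0],[0,0,0],0]
    - [[-0.05,0,-4.5],[0,0,0],0]
    - [[-0.05,0,-6.5],[0,0,0],0]
    - [[-0.05,0,-8.5],[0,0,0],0]
    - [[-0.05,0,-10.5],[0,0,0],0]
    - [[-0.05,0,-12.5],[0,0,0],0]
    - [[-0.05,0,-13.5],[0,0,0],0]
    - [[-0.05,0,-13.5],[0,0,0],0]
    - [[-0.05,0,-13.5],[0,0,0],0]

```text
clock: 10.1
position: [0.5078, -0.0427, 0.1827]
tool_rot: [3.141, -0.785, 1.324]
force: [0.2, -0.1, 0.1]
grip_width: -0.0003
finger_force: 0.0
```

Run:
```python
from ringfit import *
o,s,im,g=fit('wrist','w9',.39,.0)
print(s['position'],s['force'],s['clock'])
im=im.copy();cv2.polylines(im,[np.round(g).astype(int)],True,(0,255,0),1);save('w9c',im)
```

```text
wrist npx 1304 swing 0.3844 lift 0.0007 res 1.62
[ 0.50778641 -0.04274542  0.18274127] [ 0.19005295 -0.10783262  0.12459943] 10.1
```

View pics/w9c.png

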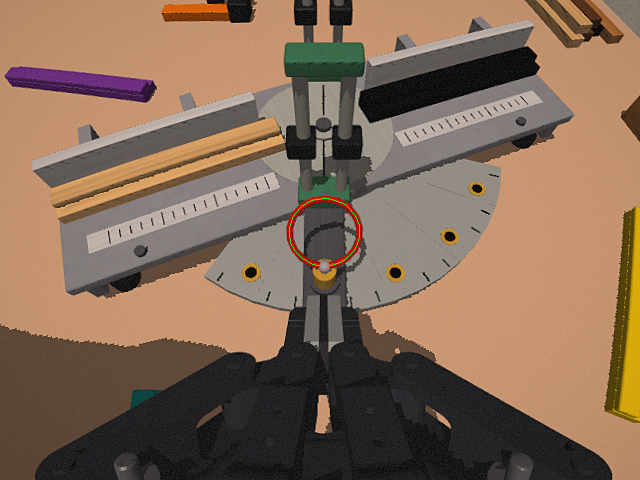

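The arm is one hole to the left: one hole shows to its left and three to its right, at (250,272) and (395,272), (449,237), (477,188). The pin is home, the hand is clear and the mouldings haven't moved.

```bash
python3 -c "
from workcell import bot
print(bot.job_done())"
```

```text
the job is handed in; nothing more can be done
None
```

The saw arm is now one hole to the left, the side where the plain moulding lies; the pin is home in that hole, the hand is clear, and I handed the job in at about 10 s of the 51 s allowed.

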